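# Find the stock-box lid that rocks and press it home

### The arm

A 6-joint arm with a two-finger parallel gripper is mounted at the origin on the work surface. World frame = base frame: x ahead of the robot, y to its left, z up, the work surface at z = 0. Lengths are in m, angles in rad, forces in N, time in s.
With the tool pointing down it reaches from about 0.275 to 0.75 m from the base axis. Payload 10.2 kg.
Tool frame: the origin (TCP) lies at the very end of the fingers, on their centre line; the grasp point (between the pads) lies 19 mm behind it; z points along the fingers, x is the direction in which the jaws open and shut, and the axes are right-handed (so a half turn about z gives the same grasp; the last joint's range is limited). The gripper opens to 85 mm and grips with 20 to 120 N. Pads are 22 mm wide; open, the fingers measure 114 mm over their backs; the gripper's body (76 mm by 85 mm) begins 54 mm behind the grasp point. The pads swing forward as they close: fully open they stand 13 mm farther back than shut.
Start: joints at [-1.336, 0.313, 1.498, -0, 1.331, -0.223], TCP at [0.232, -0.471, 0.231] pointing down, gripper open.
Joint ranges: [-2.94, 2.94], [-0.97, 2.17], [0.19, 2.56], [-1.23, 4.37], [0.02, 3.11], [-2.88, 2.88]. Speed limits (rad/s): [2.39, 2.39, 3.01, 3.14, 3.14, 3.14].

### API

Orientations are given as [roll, pitch, yaw] about the fixed x, y, z axes, in that order (R = Rz(yaw) Ry(pitch) Rx(roll)).
In Python, from plant import arm gives the robot as it stands.
- The arm moves only by the shell command python3 -m handwheel 'ROWS'. ROWS is JSON, one flat list of numbers, 7 for each row, row after row: the turn, a rotation vector about the world's x, y, z in degrees, then the shift along the world's x, y, z in mm, then the opening, from -1 (shut) to 1 (fully open). In form: [ax, ay, az, tx, ty, tz, jaw, ax, ay, az, tx, ty, tz, jaw, ...]. A call has 1 to 20 rows; each row shifts and turns the pose as measured when the row begins; what a row does not reach is not made up. A row lasts 1/8 s, in which the tool goes at most 62.5 mm and 10.7 degrees, less where a joint would pass 70% of its speed; a pose out of reach is approached as far as the arm can. A call is refused whole if a number of a shift passes 62.5 or a number of a turn 10.7, either way. A call with a gripper value outside its range is refused whole. The fingers move at their own pace and stop on an object; the grip force is fixed at half the most. Time passes only in rows, so rows that do not move let the fingers close. It gives the time, the measured TCP pose, the force and the opening at its end, in the units of the state.
- arm.observe(): the state, without advancing time (a new reading comes with each control period).
- arm.grab_frame(name): name is "side" or "top"; returns a dict with "frame" (420x560x3 uint8, blue, green, red), "range_z" (420x560 float32, m along the optical axis (not along the pixel's ray), 0 where there is no reading), "mtx" (3x3 intrinsics, pixels), "dist" ([k1, k2, p1, p2, k3] as OpenCV has them; the pictures are not rectified), "T" (4x4, takes a point from camera to world coordinates). Camera axes: x right, y up, looking along -z (the intrinsics and any distortion apply to the point x, -y, -z); pixel columns grow to the right and rows downward; lengths in m; the calibration is good to about 2 mm. A picture is of the moment at which its call begins.
- arm.close_job(): hands the job in, once; it reports no verdict.
The state is a dict: "time_s": time; "joints": joint angles; "dq": joint speeds; "effort": joint torques, N m; "position": TCP position; "tcp_rot": TCP orientation; "force": force on the tool from outside, world axes, zero at the start; "ft_torque": the same for the moment, N m; "opening": opening from 0.0 (shut) to 1.0 (fully open).
Only numpy, scipy, OpenCV 4.12 (cv2) and the standard library are available. Lean on these libraries where they do the work, as an engineer would, in place of code of your own. Each camera call takes 0.05 s, during which the arm holds its last target. There are 200 camera calls.

### The job

One of the four grey lids on the blue stock boxes is not clipped down: press lightly on the ends of the lids with closed fingertips to find the one that rocks under them, then press that lid down in its middle until it is fully home. Finish with the fingertips still pressing on the lid you seated, so that I can see which one it was; press no lid so hard that it cracks, and do not lift or shift the can, the coupling or the screwdriver.

Things in the scene. Friction and masses are not known exactly. Their poses are not given: they have to be found in the camera images.
- lid_1: Flat grey lid, 120 x 80 mm, on a blue stock box; all four look alike, any may be the unclipped one. Origin: centre of its flat top face; x along the 120 mm length, z up. The boxes are full and fixed, of unequal height (lid tops 50 to 60 mm above the counter); the lids' skirts hide whether they are home. Three lids are home and rigid; one stands level but 5 mm above home.
- lid_2: Flat grey lid, 120 x 80 mm, on a blue stock box; all four look alike, any may be the unclipped one. Origin: centre of its flat top face; x along the 120 mm length, z up. The unclipped one of the four, pressed 35 to 50 mm from its middle along x, tips about y under 1 to 2 N: that end sinks 3 to 4.5 mm and bottoms (tilt 0.09 rad). Let go, it springs level.
- lid_3: Flat grey lid, 120 x 80 mm, on a blue stock box; all four look alike, any may be the unclipped one. Origin: centre of its flat top face; x along the 120 mm length, z up. Pressing an end of the unclipped one only rocks it. A press in its middle frees it at about 10 N: it goes straight down 5 mm, stops hard, stays down and rocks no more.
- lid_4: Flat grey lid, 120 x 80 mm, on a blue stock box; all four look alike, any may be the unclipped one. Origin: centre of its flat top face; x along the 120 mm length, z up. Any of the lids cracks at 45 N.
- can: Bystander: a loose upright can, 52 mm across and 110 mm high; origin at the centre of its underside.
- coupling: Bystander: a loose green pipe coupling standing on end, 44 mm across and 45 mm high; origin at the centre of its underside.
- screwdriver: Bystander: a loose screwdriver lying on the counter; its own x axis runs from handle to tip, and its origin is between the two at counter level.

How it is judged:
By the outcome, as a careful person would: the job done as asked, in the order asked, and still so for the second after the job is handed in, while the arm keeps its last pose, push and grip.
It also fails if it takes over 51 s, if anything falls off the work surface, if the arm or the gripper's body presses on something with over 40 N, if the wrist force passes 120 N, or if a joint passes its speed limit or range.

## Working session

There is one attempt and no reset: what is moved stays moved. The work goes in short steps, Python scripts to look and compute and a shell command to move; the robot and the scene stay as the last step left them, time stands still between calls to the robot, and variables do not carry over. Pictures are saved under pics/ and viewed, about 8 in all and at most 12, crops included, and the job is handed in when it is done.

```bash
mkdir -p pics
cat > h.py <<'E'
import numpy as np,cv2
from plant import arm
def grab(n):
    f=arm.grab_frame(n); return {k:(np.array(v) if k!='x' else v) for k,v in f.items()}
def pts(f):
    h,w=f['range_z'].shape
    uv=np.stack(np.meshgrid(np.arange(w),np.arange(h)),-1).reshape(-1,1,2).astype(np.float64)
    n=cv2.undistortPoints(uv,f['mtx'].astype(float),f['dist'].astype(float)).reshape(h,w,2)
    z=f['range_z']
    P=np.stack([n[...,0]*z,-n[...,1]*z,-z],-1)
    return P@f['T'][:3,:3].T+f['T'][:3,3]
E
python3 - <<'E'
from h import *
print(arm.observe())
for n in('top','side'):
    f=grab(n); cv2.imwrite(f'pics/{n}0.png',f['frame']); np.savez(f'{n}0.npz',**f)
    print(n,f['T'].round(3).tolist())
E
```

```text
{'time_s': 0.0, 'joints': array([-1.33638476e+00,  3.13449750e-01,  1.49840438e+00,  2.08947606e-05,
        1.33098055e+00, -2.23422357e-01]), 'dq': array([-0.00034953, -0.0003717 , -0.00235685, -0.00225575,  0.00125808,
       -0.00177287]), 'effort': array([-1.56103342e-04, -4.12263894e+01, -2.59740669e+01, -2.16089788e-04,
        4.15988659e-03, -9.89488683e-06]), 'position': array([ 0.23197972, -0.47070152,  0.23074751]), 'tcp_rot': array([-3.14129767e+00,  1.20666631e-03, -1.11296720e+00]), 'force': array([ 0.65108067, -0.25257014,  0.13438075]), 'ft_torque': array([ 0.02522414,  0.02838429, -0.02161141]), 'opening': 0.9986673495157122}
top [[-0.028, 0.981, -0.191, 0.351], [-0.999, -0.031, -0.01, 0.094], [-0.016, 0.191, 0.982, 1.393], [0.0, 0.0, 0.0, 1.0]]
side [[-0.982, 0.094, -0.165, 0.379], [-0.189, -0.572, 0.798, 1.071], [-0.019, 0.815, 0.579, 0.809], [0.0, 0.0, 0.0, 1.0]]
```

View pics/top0.png

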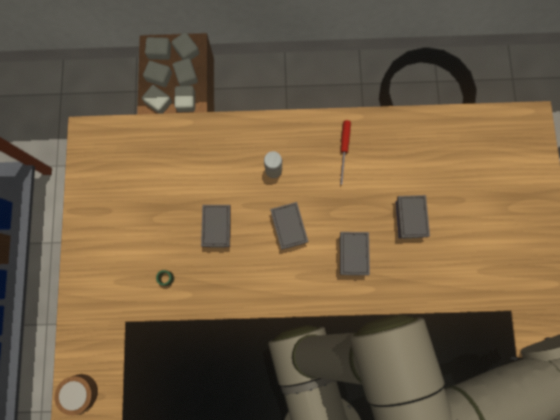

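View pics/side0.png

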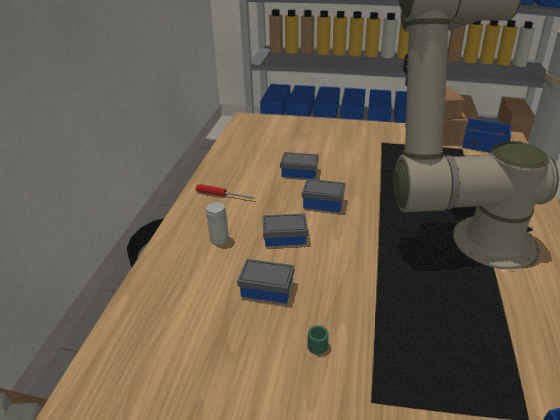

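The top view shows four grey lids near (216,227), (289,227), (354,254) and (412,217). The can is at (273,165), the screwdriver at (345,150) and the coupling at (165,278). Next I'll measure the lids from the depth image.

Run:
```python
from h import *
for n in('top','side'):
    f=dict(np.load(f'{n}0.npz')); P=pts(f); im=f['frame'].astype(int)
    sp=im.max(-1)-im.min(-1)
    m=((P[...,2]>.042)&(P[...,2]<.072)&(sp<30)&(P[...,0]>.2)&(P[...,0]<.75)&(abs(P[...,1])<.5)&(f['range_z']>0)).astype(np.uint8)
    N,L,s,c=cv2.connectedComponentsWithStats(m)
    for i in range(1,N):
        if s[i,4]<150: continue
        q=P[L==i]; z=np.median(q[:,2]); q=q[abs(q[:,2]-z)<.006]
        r=cv2.minAreaRect((q[:,:2]*1000).astype(np.float32))
        b=cv2.boxPoints(r); e=b[1]-b[0]; e2=b[2]-b[1]
        if np.hypot(*e2)>np.hypot(*e): e=e2
        a=np.degrees(np.arctan2(e[1],e[0])); a=(a+90)%180-90
        print(n,c[i].round(),s[i,4],'ctr',np.round(r[0],1),'size',np.round(r[1],1),'ang',round(a,1),'z',round(z*1000,1),'slope',np.linalg.lstsq(np.c_[q[:,:2],np.ones(len(q))],q[:,2],rcond=None)[0].round(3))
    q=P[(P[...,2]>.08)&(P[...,2]<.13)&(P[...,0]>.45)&(abs(P[...,1])<.4)]; print('can',q.mean(0).round(3),q.max(0).round(3))
```

```text
top [413. 216.] 1134 ctr [ 590.3 -280.3] size [117.5  78.9] ang 0.4 z 52.6 slope [-0.001  0.008  0.056]
top [289. 226.] 1094 ctr [574.7  74.3] size [117.7  76.7] ang 13.8 z 50.0 slope [0.001 0.    0.049]
top [216. 226.] 1111 ctr [579.8 282.1] size [ 78.  115.8] ang -0.9 z 56.2 slope [0.001 0.004 0.055]
top [354. 254.] 1189 ctr [ 488.9 -106.5] size [ 77.3 115.7] ang -1.7 z 58.7 slope [0.    0.    0.059]
can [0.751 0.114 0.107] [0.778 0.139 0.117]
side [299. 160.] 511 ctr [ 592.8 -281.3] size [ 91.3 120.3] ang -0.6 z 52.1 slope [ 0.001 -0.01   0.049]
side [323. 190.] 756 ctr [ 491.5 -106.4] size [ 88.1 120.5] ang -1.3 z 57.8 slope [ 0.001 -0.009  0.057]
side [284. 224.] 860 ctr [577.7  73.1] size [119.3  86.5] ang 14.6 z 49.3 slope [ 0.002 -0.011  0.049]
side [266. 275.] 1415 ctr [583.  283.6] size [ 86. 121.] ang -2.0 z 55.1 slope [ 0.    -0.015  0.059]
can [ 1.351 -0.122  0.104] [1.59  0.142 0.13 ]
```

```bash
python3 -m handwheel '[0,0,0,52,31,0,-1, 0,0,0,52,31,0,-1, 0,0,0,52,31,0,-1, 0,0,0,52,31,-15,-1, 0,0,0,52,31,-20,-1, 0,0,0,50,30,-30,-1, 0,0,0,0,0,-30,-1, 0,0,0,0,0,-25,-1, 0,0,0,0,0,0,-1, 0,0,0,0,0,0,-1]'; python3 -c "
from plant import arm;o=arm.observe();print(o['position'],o['force'],o['opening'],o['tcp_rot'])"
```

```text
time_s: 1.35
position: [0.5423, -0.2821, 0.1086]
tcp_rot: [3.141, 0.004, -1.115]
force: [-0.3, 0.2, 1.1]
opening: -0.001
[ 0.54226044 -0.28208834  0.10864947] [-0.32748588  0.19670572  1.07484653] -0.0006828535637071825 [ 3.14053589  0.00404202 -1.11481354]
```

```bash
python3 -m handwheel '[0,0,0,3,1,-25,-1, 0,0,0,2,0,-17,-1, 0,0,0,0,0,-5,-1, 0,0,0,0,0,0,-1]'
python3 -m handwheel '[0,0,0,0,0,-2,-1]';python3 -m handwheel '[0,0,0,0,0,-2,-1]';python3 -m handwheel '[0,0,0,0,0,-2,-1]'
```

```text
time_s: 1.85
position: [0.5486, -0.283, 0.0646]
tcp_rot: [-3.14, -0.002, -1.116]
force: [-0.2, -0.2, 0.6]
opening: 0.001
time_s: 1.98
position: [0.5489, -0.2834, 0.0634]
tcp_rot: [-3.139, -0.003, -1.116]
force: [-0.0, -1.0, -0.6]
opening: 0.001
time_s: 2.1
position: [0.549, -0.2835, 0.0618]
tcp_rot: [-3.139, -0.004, -1.116]
force: [-0.4, -0.2, -0.8]
opening: -0.003
time_s: 2.22
position: [0.5491, -0.2836, 0.06]
tcp_rot: [-3.139, -0.005, -1.116]
force: [0.3, 0.3, 0.0]
opening: 0.002
```

```bash
for i in 1; do :; done
python3 -m handwheel '[0,0,0,0,0,-3,-1]';python3 -m handwheel '[0,0,0,0,0,-2,-1]';python3 -m handwheel '[0,0,0,0,0,-2,-1]';python3 -m handwheel '[0,0,0,0,0,-2,-1]'
```

```text
time_s: 2.35
position: [0.5491, -0.2836, 0.0569]
tcp_rot: [-3.138, -0.005, -1.116]
force: [0.1, 0.3, 0.2]
opening: 0.002
time_s: 2.48
position: [0.5491, -0.2836, 0.0547]
tcp_rot: [-3.139, -0.005, -1.116]
force: [-0.6, -0.4, -0.5]
opening: -0.001
time_s: 2.6
position: [0.5492, -0.2837, 0.053]
tcp_rot: [-3.139, -0.005, -1.116]
force: [-6.4, 4.3, 18.6]
opening: -0.0
time_s: 2.72
position: [0.5492, -0.2838, 0.0529]
tcp_rot: [-3.139, -0.005, -1.116]
force: [-9.2, 5.4, 26.5]
opening: -0.002
```

```bash
python3 -m handwheel '[0,0,0,0,0,-1.5,-1]'
```

```text
time_s: 2.85
position: [0.5492, -0.2838, 0.053]
tcp_rot: [-3.139, -0.006, -1.115]
force: [-4.9, 3.1, 11.7]
opening: -0.004
```

Lid A (y = -0.28) is rigid: it took 26 N with no sink. I'll use smaller steps on the next one, D.

```bash
python3 -m handwheel '[0,0,0,0,0,20,-1, 0,0,0,0,0,20,-1, 0,0,0,-30,52,5,-1, 0,0,0,-30,52,0,-1, 0,0,0,-30,52,0,-1, 0,0,0,-8,15,0,-1, 0,0,0,0,0,0,-1, 0,0,0,0,0,-12,-1, 0,0,0,0,0,0,-1]'
```

```text
time_s: 3.98
position: [0.4498, -0.1113, 0.0866]
tcp_rot: [-3.136, -0.01, -1.118]
force: [0.9, 0.2, 0.9]
opening: 0.006
```

```bash
python3 -m handwheel '[0,0,0,-3,5,-12,-1, 0,0,0,0,0,-8,-1, 0,0,0,0,0,0,-1]';for i in 1;do python3 -m handwheel '[0,0,0,0,0,-2,-1]'; python3 -m handwheel '[0,0,0,0,0,-2,-1]'; python3 -m handwheel '[0,0,0,0,0,-1.2,-1]';python3 -m handwheel '[0,0,0,0,0,-1.2,-1]';python3 -m handwheel '[0,0,0,0,0,-1.2,-1]'; done
```

```text
time_s: 4.35
position: [0.4468, -0.1069, 0.0643]
tcp_rot: [-3.137, -0.009, -1.119]
force: [-0.5, -0.6, -0.3]
opening: 0.003
time_s: 4.47
position: [0.4469, -0.107, 0.0623]
tcp_rot: [-3.137, -0.009, -1.119]
force: [0.3, -0.7, 0.2]
opening: 0.002
time_s: 4.6
position: [0.447, -0.1071, 0.0604]
tcp_rot: [-3.137, -0.009, -1.119]
force: [0.2, 0.4, 0.0]
opening: -0.004
time_s: 4.72
position: [0.4471, -0.1071, 0.0592]
tcp_rot: [-3.137, -0.01, -1.119]
force: [0.2, 0.3, -0.5]
opening: 0.002
time_s: 4.85
position: [0.4472, -0.1072, 0.0589]
tcp_rot: [-3.137, -0.01, -1.119]
force: [-7.4, 3.2, 24.1]
opening: -0.001
time_s: 4.97
position: [0.4472, -0.1072, 0.0589]
tcp_rot: [-3.137, -0.01, -1.119]
force: [-8.2, 3.1, 20.9]
opening: 0.004
```

D is rigid too (21 to 24 N at 58.9 mm). Next is B.

```bash
python3 -m handwheel '[0,0,0,0,0,20,-1, 0,0,0,0,0,10,-1, 0,0,0,27,53,0,-1, 0,0,0,27,53,0,-1, 0,0,0,27,53,0,-1, 0,0,0,6,12,0,-1, 0,0,0,0,0,-8,-1, 0,0,0,0,0,-8,-1, 0,0,0,0,0,0,-1]'
```

```text
time_s: 6.1
position: [0.5353, 0.0656, 0.0721]
tcp_rot: [-3.137, -0.011, -1.125]
force: [0.4, 0.4, -0.1]
opening: -0.0
```

```bash
python3 -m handwheel '[0,0,0,-1,-1,-10,-1, 0,0,0,0,0,-6,-1, 0,0,0,0,0,0,-1]';for i in 1;do python3 -m handwheel '[0,0,0,0,0,-2,-1]'; python3 -m handwheel '[0,0,0,0,0,-1.2,-1]'; python3 -m handwheel '[0,0,0,0,0,-1.2,-1]';python3 -m handwheel '[0,0,0,0,0,-1.2,-1]';python3 -m handwheel '[0,0,0,0,0,-1.2,-1]'; done
```

```text
time_s: 6.48
position: [0.5339, 0.0629, 0.055]
tcp_rot: [-3.138, -0.011, -1.127]
force: [-0.1, -0.8, 0.3]
opening: -0.002
time_s: 6.6
position: [0.534, 0.0629, 0.0531]
tcp_rot: [-3.137, -0.011, -1.127]
force: [0.3, 1.2, 0.8]
opening: 0.001
time_s: 6.72
position: [0.5341, 0.0629, 0.0519]
tcp_rot: [-3.137, -0.011, -1.127]
force: [-0.5, 0.1, -0.1]
opening: -0.002
time_s: 6.85
position: [0.5342, 0.0629, 0.0507]
tcp_rot: [-3.137, -0.012, -1.127]
force: [-0.9, 0.7, 0.3]
opening: -0.0
time_s: 6.98
position: [0.5342, 0.063, 0.0495]
tcp_rot: [-3.137, -0.012, -1.127]
force: [0.1, 0.3, -0.4]
opening: -0.001
time_s: 7.1
position: [0.5343, 0.063, 0.0483]
tcp_rot: [-3.137, -0.012, -1.127]
force: [-0.4, 0.5, 1.6]
opening: -0.0
```

```bash
for i in 1;do python3 -m handwheel '[0,0,0,0,0,-1,-1]'; python3 -m handwheel '[0,0,0,0,0,-1,-1]'; python3 -m handwheel '[0,0,0,0,0,-1,-1]';  done
```

```text
time_s: 7.22
position: [0.5343, 0.063, 0.0474]
tcp_rot: [-3.136, -0.012, -1.127]
force: [-0.2, 0.0, 0.9]
opening: -0.005
time_s: 7.35
position: [0.5344, 0.063, 0.0464]
tcp_rot: [-3.136, -0.012, -1.127]
force: [-0.9, -0.5, 4.4]
opening: 0.0
time_s: 7.48
position: [0.5345, 0.063, 0.0462]
tcp_rot: [-3.136, -0.012, -1.127]
force: [-5.2, 0.3, 14.9]
opening: 0.001
```

B sank about 3.7 mm under 1 to 2 N and then bottomed. To confirm, I'll check its tilt in the depth image.

```bash
cat > slope.py <<'E'
from h import *
for n in('top','side'):
    f=grab(n); cv2.imwrite(f'pics/{n}_{arm.observe()["time_s"]:.2f}.png',f['frame']); P=pts(f)
    for k,(cx,cy,a) in dict(A=(.59,-.28,.4),B=(.575,.074,14),C=(.58,.282,-1),D=(.489,-.106,-1.7)).items():
        c,s=np.cos(np.radians(a)),np.sin(np.radians(a)); d=P[...,:2]-[cx,cy]
        u=d@[c,s]; v=d@[-s,c]
        m=(abs(u)<.05)&(abs(v)<.03)&(P[...,2]>.035)&(P[...,2]<.068)
        if m.sum()<30: continue
        r=np.linalg.lstsq(np.c_[u[m],v[m],np.ones(m.sum())],P[...,2][m],rcond=None)[0]
        print(n,k,m.sum(),'slope',r[:2].round(3),'z',(r[2]*1000).round(1))
print(arm.observe()['force'])
E
python3 slope.py
```

```text
top A 725 slope [-0.004  0.002] z 52.8
top C 723 slope [ 0.005 -0.004] z 56.2
top D 765 slope [-0.004  0.002] z 58.7
side B 468 slope [0.034 0.013] z 50.4
side C 727 slope [-0.002 -0.   ] z 55.3
side D 307 slope [-0.004  0.002] z 58.3
[-4.13775368  0.2559206   9.65305791]
```

The fingers partly hide B, but it is clearly tilted while the other lids are level. Next I'll lift and press in its middle.

```bash
python3 -m handwheel '[0,0,0,0,0,10,-1, 0,0,0,0,0,3,-1, 0,0,0,20,6,0,-1, 0,0,0,20,5,0,-1, 0,0,0,0,0,0,-1]'; python3 slope.py
```

```text
time_s: 8.2
position: [0.5754, 0.0742, 0.0602]
tcp_rot: [-3.136, -0.012, -1.127]
force: [0.3, 0.8, -0.9]
opening: -0.002
top A 731 slope [-0.001  0.015] z 52.6
top C 723 slope [ 0.003 -0.005] z 56.1
top D 773 slope [-0.004  0.002] z 58.8
side A 129 slope [-0.009  0.013] z 52.2
side B 455 slope [0.019 0.009] z 49.9
side C 730 slope [ 0.    -0.004] z 55.4
side D 366 slope [-0.002 -0.001] z 58.4
[-0.22918167 -0.7136167   0.18954412]
```

```bash
python3 -m handwheel '[0,0,0,0,0,-5,-1, 0,0,0,0,0,-2,-1]';for i in 1;do python3 -m handwheel '[0,0,0,0,0,-1.5,-1]'; python3 -m handwheel '[0,0,0,0,0,-1.5,-1]'; python3 -m handwheel '[0,0,0,0,0,-1.5,-1]'; python3 -m handwheel '[0,0,0,0,0,-1.5,-1]'; done
```

```text
time_s: 8.55
position: [0.5732, 0.0738, 0.0526]
tcp_rot: [-3.138, -0.011, -1.127]
force: [0.0, 0.5, 0.2]
opening: -0.002
time_s: 8.68
position: [0.5729, 0.0738, 0.051]
tcp_rot: [-3.138, -0.011, -1.127]
force: [-0.2, -0.8, 0.4]
opening: 0.003
time_s: 8.8
position: [0.5729, 0.0738, 0.0497]
tcp_rot: [-3.138, -0.011, -1.128]
force: [-3.7, 0.4, 9.9]
opening: -0.001
time_s: 8.93
position: [0.573, 0.0738, 0.0491]
tcp_rot: [-3.138, -0.011, -1.127]
force: [-4.3, -0.1, 9.1]
opening: -0.003
time_s: 9.05
position: [0.573, 0.0738, 0.0485]
tcp_rot: [-3.137, -0.012, -1.127]
force: [-4.5, 0.7, 8.7]
opening: 0.003
```

```bash
for i in 1;do python3 -m handwheel '[0,0,0,0,0,-1.5,-1]'; python3 -m handwheel '[0,0,0,0,0,-1.5,-1]'; python3 -m handwheel '[0,0,0,0,0,-1.5,-1]'; python3 -m handwheel '[0,0,0,0,0,-1.5,-1]'; done
```

```text
time_s: 9.18
position: [0.5729, 0.0738, 0.0479]
tcp_rot: [-3.137, -0.012, -1.127]
force: [-3.4, -1.0, 8.5]
opening: -0.003
time_s: 9.3
position: [0.5729, 0.0738, 0.0474]
tcp_rot: [-3.137, -0.012, -1.127]
force: [-5.1, -0.0, 10.3]
opening: -0.001
time_s: 9.43
position: [0.573, 0.0738, 0.0468]
tcp_rot: [-3.137, -0.012, -1.127]
force: [-4.3, -0.1, 10.1]
opening: 0.003
time_s: 9.55
position: [0.573, 0.0738, 0.0463]
tcp_rot: [-3.137, -0.013, -1.127]
force: [-4.1, -1.5, 9.5]
opening: -0.001
```

```bash
for i in 1;do python3 -m handwheel '[0,0,0,0,0,-1.5,-1]'; python3 -m handwheel '[0,0,0,0,0,-1.5,-1]';  done
```

```text
time_s: 9.68
position: [0.573, 0.0738, 0.0457]
tcp_rot: [-3.137, -0.013, -1.127]
force: [-4.3, -0.1, 9.9]
opening: -0.004
time_s: 9.8
position: [0.573, 0.0738, 0.0454]
tcp_rot: [-3.136, -0.013, -1.126]
force: [-6.0, 0.1, 13.2]
opening: 0.002
```

```bash
for i in 1;do python3 -m handwheel '[0,0,0,0,0,-2,-1]'; python3 -m handwheel '[0,0,0,0,0,-2,-1]';python3 -m handwheel '[0,0,0,0,0,-1.5,-1]';  done
```

```text
time_s: 9.93
position: [0.5731, 0.0738, 0.045]
tcp_rot: [-3.136, -0.014, -1.126]
force: [-8.0, -0.1, 18.3]
opening: -0.0
time_s: 10.05
position: [0.5731, 0.0738, 0.0449]
tcp_rot: [-3.136, -0.014, -1.126]
force: [-9.9, -0.8, 20.7]
opening: -0.006
time_s: 10.18
position: [0.5731, 0.0738, 0.045]
tcp_rot: [-3.136, -0.014, -1.126]
force: [-5.8, 0.5, 12.8]
opening: -0.0
```

```bash
python3 slope.py; ls pics
python3 - <<'E'
import cv2,glob
f=sorted(glob.glob('pics/side_10*'))[-1]; i=cv2.imread(f)[120:330,170:380]; cv2.imwrite('pics/fin.png',cv2.resize(i,None,fx=2.8,fy=2.8))
E
```

```text
top A 733 slope [ 0.003 -0.002] z 52.8
top C 720 slope [-0.001  0.006] z 56.2
top D 771 slope [ 0.001 -0.005] z 58.8
side A 95 slope [ 0.005 -0.019] z 52.4
side B 463 slope [-0.002  0.041] z 46.1
side C 726 slope [0.002 0.003] z 55.3
side D 361 slope [0.002 0.003] z 58.2
[-6.47128865 -1.06490946 15.72853156]
side0.png
side_10.28.png
side_7.58.png
side_8.30.png
top0.png
top_10.22.png
top_7.53.png
top_8.25.png
```

View pics/fin.png

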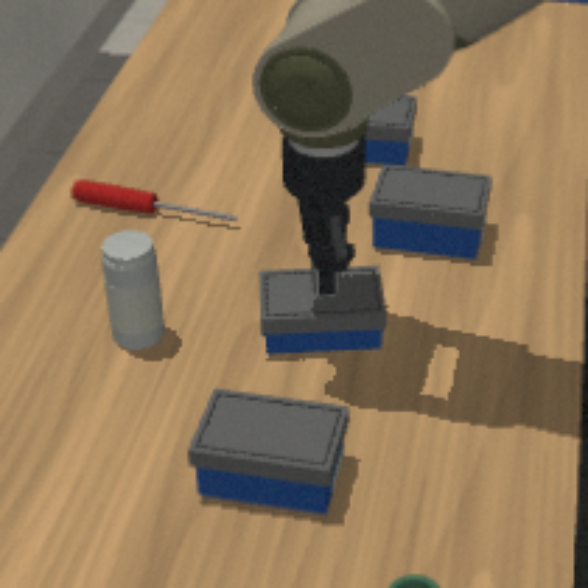

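The crop shows the closed fingertips on the middle of lid B (about (325,290)), which lies level and lower. The can (130,290), the screwdriver (150,205) and the coupling (415,580) haven't moved. The lid is at its hard stop under about 15 N, so I'm handing in.

```bash
python3 -c "
from plant import arm;print(arm.close_job());o=arm.observe();print(o['time_s'],o['position'],o['force'])"
```

```text
the job is handed in; nothing more can be done
None
the job is handed in; nothing more can be done
```

I found the unclipped lid and pressed it fully home. It is the one centred near (0.575, 0.074). I handed the job in at about 10.3 s with the closed fingertips still pressing on its middle at roughly 15 N.

- **Finding it:** I pressed one end of three lids. The lids at (0.590, -0.280) and (0.489, -0.106) did not give, at about 26 N and 24 N. That is harder than the light press you asked for, but well under the 45 N that cracks a lid. The third lid's end sank 3.7 mm under 1 to 2 N and then bottomed, so it was the one that rocks.
- **Seating it:** Pressed in the middle, it gave at about 10 N and went straight down from 50 mm to 45 mm. It then stopped hard, with no further movement at 21 N.

**Last checks:** The side camera put the lid 3.5 to 4 mm lower than before, not quite the 5 mm the fingertips measured. The fingers partly hid the lid from that camera, which also blurred its tilt readings. In the last picture the can, the screwdriver and the visible part of the coupling were where they started.

**Not checked:** I did not press the fourth lid at (0.580, 0.282), because the third had already proved to be the loose one. I also did not press the seated lid's ends again.

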